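# Test the ratchet of the loaded tube carousel

## Task

Test the ratchet of the loaded tube carousel (the one with tubes in its disc) with its hand lever: swing the lever once anticlockwise, seen from above, all the way to its stop, which must leave the disc standing still, then clockwise all the way to its other stop, so that the lever carries the disc round with it. Move it by the knob of the lever only, without touching the disc or its tubes, leave the lever of the empty carousel alone, and let go at the end.

Things in the scene. Friction and masses are not known exactly. Their poses are not given: they have to be found in the camera images.
- loaded_stand: Grey fixed stand (plate 170 x 150 x 14 mm) of the loaded tube carousel, turned up to 0.5 rad either way. Origin on the table, on the upright axis about which disc and lever turn; z up. The lever (100 x 14 mm, 80 to 90 mm high, above the disc) points along this frame's -x, roughly to the robot, in mid swing, and swings between two thin steel posts 74 mm from the axis, 91 mm high.
- knob (a point): Middle of the black knob upright on the free end of the loaded carousel's lever: a cylinder 22 mm in diameter, 44 mm high (97 to 141 mm above the table; this point at 119 mm), 95 mm from the upright axis. It spins freely on its own pin, so a gripper holding it need not turn with the lever.
- lever (a joint): Swing of that lever in rad, growing anticlockwise seen from above: 0 at the clockwise stop, 1.3 at the anticlockwise stop. Starts at 0.05 to 0.45, moves with under 5 N at the knob, stays where left. Anticlockwise it clicks loosely over the disc's 24 ratchet teeth; clockwise it grips after at most one tooth (0.26 rad) of play and takes the disc along.
- carousel: Grey disc (128 mm in diameter, 22 to 50 mm high) of the loaded carousel with its eight white-capped tubes and steel ratchet wheel. Origin: middle of the cap top of its one tall tube, 74 mm above the table, 48 mm from the upright axis (the other caps are 12 mm lower); z up. It starts at any angle and stands still unless the lever drives it.
- spare_knob (a point): Middle of the black knob (same size and height) on the lever of the second, otherwise equal carousel beside it, whose disc is empty with eight open holes. It must stay where it is.

How it is judged:
By the outcome, as a careful person would: the job done as asked, in the order asked, and still so for the second after the job is handed in, with the robot touching nothing.
It also fails if it takes over 42 s, if anything falls off the work surface, if the arm or the gripper's body presses on something with over 40 N, if the wrist force passes 120 N, or if a joint passes its speed limit or range.

## Robot

A 6-joint arm with a two-finger parallel gripper is mounted at the origin on the work surface. World frame = base frame: x ahead of the robot, y to its left, z up, the work surface at z = 0. Lengths are in m, angles in rad, forces in N, time in s.
With the tool pointing down it reaches from about 0.275 to 0.75 m from the base axis. Payload 10.2 kg.
Tool frame: the origin (TCP) lies between the finger pads; the fingertips stand 25 mm ahead of it and the grasp point (between the pads) lies 6 mm ahead of it (bot.finger_overhang is the distance from the TCP to the fingertips, in m); x points along the fingers, y is the direction in which the jaws open and shut, and the axes are right-handed (so a half turn about x gives the same grasp; the last joint's range is limited). The gripper opens to 85 mm and grips with 20 to 120 N. Pads are 22 mm wide; open, the fingers measure 114 mm over their backs; the gripper's body (76 mm by 85 mm) begins 54 mm behind the grasp point. The pads swing forward as they close: fully open they stand 13 mm farther back than shut.
Start: joints at [-1.532, 0.313, 1.498, -0, 1.331, -0.223], TCP at [0.136, -0.507, 0.256] pointing down, gripper open.
Joint ranges: [-2.94, 2.94], [-0.97, 2.17], [0.19, 2.56], [-1.23, 4.37], [0.02, 3.11], [-2.88, 2.88]. Speed limits (rad/s): [2.39, 2.39, 3.01, 3.14, 3.14, 3.14].

## Interface

Orientations are given as a 3x3 rotation matrix whose columns are the frame's x, y, z axes.
In Python, from plant import status, viewer, order, bot gives the robot as it stands.
- The arm moves only by the shell command python3 -m jog 'ROWS' [FORCE]. ROWS is JSON, a list of rows, each a list of 3 entries, a list of its own where there are three numbers: the opening, from 0 (shut) to 1 (fully open), then the shift along the tool's x, y, z in mm, then the turn, a rotation vector about the tool's x, y, z in degrees. A call has 1 to 5 rows; each row is the pose to reach, as a shift and turn from the pose commanded when the call began, along the tool's axes at that moment; what a row does not reach only later rows make up. A row lasts 1/10 s, in which the tool goes at most 50 mm and 8.59 degrees, less where a joint would pass 70% of its speed; a pose out of reach is approached as far as the arm can. A call with a gripper value outside its range is refused whole. The fingers move at their own pace and stop on an object; FORCE is the grip in N (left out, the last holds). Time passes only in rows, so rows that repeat a pose let the fingers close. It gives the time, the measured TCP pose, the force and the opening at its end, in the units of the state.
- status.state(): the state, without advancing time (a new reading comes with each control period).
- viewer.grab_frame(name): name is "scene" or "top" or "wrist"; returns (picture, depth): 400x640x3 uint8, red, green, blue; 400x640 float32, m along the optical axis (not along the pixel's ray), 0 where there is no reading.
- viewer.camera_info(name): a dict with "K" (3x3 intrinsics, pixels), "view" (4x4, takes a point from world to camera coordinates). Camera axes: x right, y down, z forward; pixel columns grow to the right and rows downward; lengths in m; the calibration is good to about 2 mm. The wrist camera is an equidistant fisheye: a pixel r from the principal point sees the ray r / f radians off the axis. A picture is of the moment at which its call begins: read the wrist's pose just before it. camera_info takes no time and is no camera call; for the wrist camera it gives the pose at the moment of the call.
- order.hand_in(): hands the job in, once; it reports no verdict.
The state is a dict: "time": time; "joints": joint angles; "dq": joint speeds; "effort": joint torques, N m; "eef_pos": TCP position; "eef_rot": TCP orientation; "contact_force": force on the tool from outside, world axes, zero at the start; "torque": the same for the moment, N m; "width": finger opening in m.
Only numpy, scipy, OpenCV 4.12 (cv2) and the standard library are available. Lean on these libraries where they do the work, as an engineer would, in place of code of your own. Each camera call takes 0.05 s, during which the arm holds its last target.

## Working session

There is one attempt and no reset: what is moved stays moved. The work goes in short steps, Python scripts to look and compute and a shell command to move; the robot and the scene stay as the last step left them, time stands still between calls to the robot, and variables do not carry over. Pictures are saved under pics/ and viewed, and the job is handed in when it is done.

```bash
ls; mkdir -p pics; python3 - <<'E'
from plant import status, viewer, order, bot
import cv2
for n in("scene","top"):
    p,d=viewer.grab_frame(n); cv2.imwrite(f"pics/{n}0.png",p[:,:,::-1])
    import numpy as np
    np.save(f"{n}0.npy",d)
    i=viewer.camera_info(n);print(n,np.round(i["K"],1).tolist(),np.round(i["view"],3).tolist())
s=status.state();print(s)
E
```

```text
pics
scene [[378.1, 0.0, 321.2], [0.0, 378.1, 203.4], [0.0, 0.0, 1.0]] [[-0.261, 0.965, 0.018, 0.105], [0.55, 0.164, -0.819, -0.252], [-0.793, -0.204, -0.574, 1.237], [0.0, 0.0, 0.0, 1.0]]
top [[413.9, 0.0, 313.4], [0.0, 413.9, 197.3], [0.0, 0.0, 1.0]] [[-0.02, -1.0, -0.008, 0.046], [-0.998, 0.021, -0.066, 0.577], [0.066, 0.007, -0.998, 0.73], [0.0, 0.0, 0.0, 1.0]]
{'time': 0.1, 'joints': array([-1.53238116e+00,  3.13393736e-01,  1.49835128e+00, -2.54100121e-05,
        1.33099407e+00, -2.23378511e-01]), 'dq': array([ 0.00080734, -0.00148679, -0.00165978, -0.00189953, -0.00143458,
       -0.0007672 ]), 'effort': array([ 4.61881587e-03, -4.12894320e+01, -2.60141730e+01, -1.05458885e-04,
        3.06590722e-03, -8.76433774e-06]), 'eef_pos': array([ 0.13586282, -0.50691072,  0.25579615]), 'eef_rot': array([[-6.86940075e-05,  2.58819330e-01, -9.65925747e-01],
       [ 1.14463234e-03, -9.65925097e-01, -2.58819237e-01],
       [-9.99999343e-01, -1.12340918e-03, -2.29899710e-04]]), 'contact_force': array([-0.41571055,  0.01744603, -0.41766122]), 'torque': array([-0.0541602 ,  0.00984227,  0.03667889]), 'width': 0.08540306550061108}
```

View pics/scene0.png

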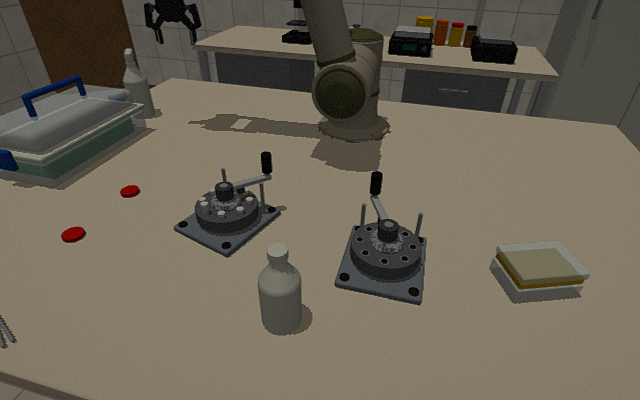

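View pics/top0.png

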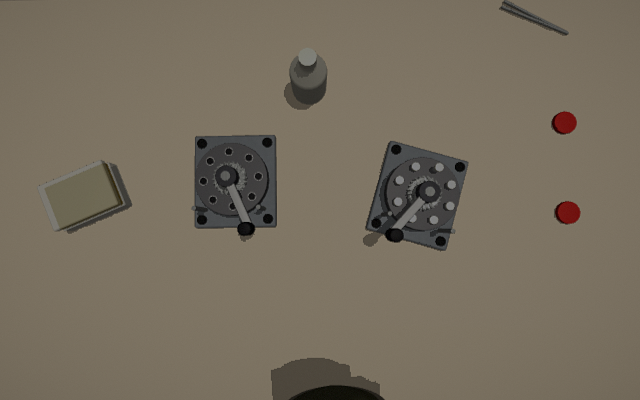

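The top view shows the loaded carousel on the right, with its hub near (429,191) and its knob near (394,235). The empty one is on the left, knob near (246,229). I'll enlarge this to measure.

```bash
cat > h.py <<'E'
from plant import status, viewer, order, bot
import cv2, numpy as np
def ray(n,u,v,z):
    i=viewer.camera_info(n);K=np.array(i["K"]);V=np.array(i["view"]);R=V[:3,:3];t=V[:3,3]
    c=-R.T@t;d=R.T@np.linalg.inv(K)@[u,v,1];return c+d*(z-c[2])/d[2]
def proj(n,p):
    i=viewer.camera_info(n);V=np.array(i["view"]);q=V[:3,:3]@p+V[:3,3];q=np.array(i["K"])@q;return q[:2]/q[2]
def crop(src,dst,u,v,w,h,k):
    p=cv2.imread(src);c=p[v:v+h,u:u+w];c=cv2.resize(c,None,fx=k,fy=k,interpolation=cv2.INTER_CUBIC)
    c=cv2.convertScaleAbs(c,alpha=1.8);cv2.imwrite(dst,c)
E
python3 - <<'E'
from h import *
crop("pics/top0.png","pics/top0c.png",355,130,130,130,4.5)
crop("pics/scene0.png","pics/scene0c.png",165,140,130,120,5)
d=np.load("top0.npy")
i=viewer.camera_info("top");V=np.array(i["view"]);K=np.array(i["K"])
v,u=np.mgrid[:400,:640];P=np.stack([(u-K[0,2])/K[0,0]*d,(v-K[1,2])/K[1,1]*d,d],-1)
W=(P-V[:3,3])@V[:3,:3]
roi=(u>355)&(u<485)&(v>130)&(v<260)&(d>0)
for lo,hi in((.13,.15),(.1,.13),(.084,.1),(.045,.053),(.058,.066),(.070,.078)):
    m=roi&(W[...,2]>lo)&(W[...,2]<hi);print(lo,hi,m.sum(),W[m].mean(0).round(4) if m.any() else'', u[m].mean(),v[m].mean())
E
```

```text
0.13 0.15 173 [ 0.5102 -0.0895  0.1405] 395.8265895953757 235.23121387283237
0.1 0.13 49 [ 0.512  -0.0825  0.1157] 388.3061224489796 233.75510204081633
0.084 0.1 790 [ 0.5602 -0.1389  0.0914] 419.4177215189873 203.08101265822785
0.045 0.053 2623 [ 0.5798 -0.1551  0.05  ] 422.46740373617996 192.8692337018681
0.058 0.066 774 [ 0.5769 -0.1524  0.062 ] 422.7105943152455 194.0142118863049
0.07 0.078 92 [ 0.6032 -0.1677  0.074 ] 433.04347826086956 177.70652173913044
```

View pics/top0c.png

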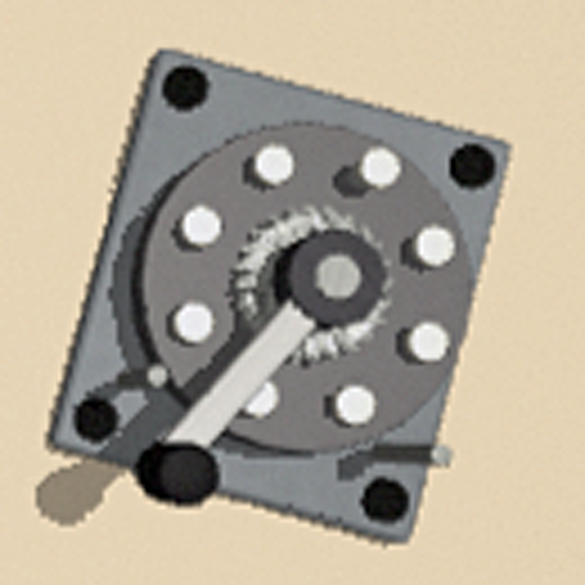

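View pics/scene0c.png

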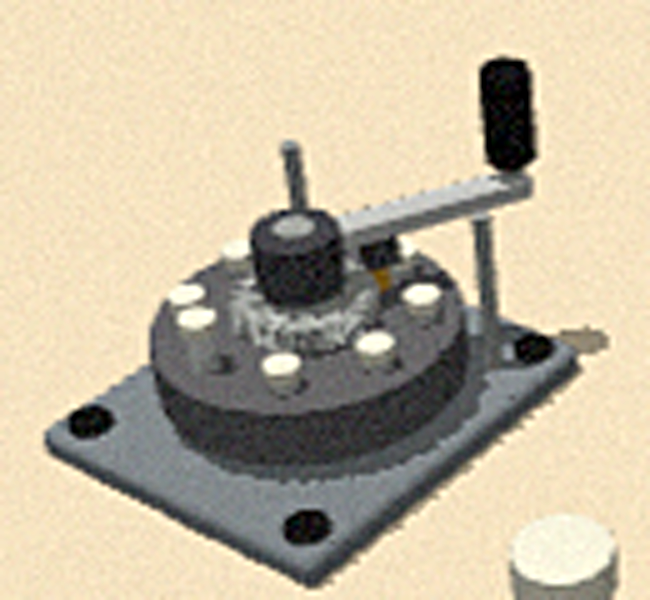

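```bash
python3 - <<'E'
from h import *
from scipy.optimize import least_squares
p=cv2.imread("pics/top0.png").astype(int)
m=((p.min(2)>115)).astype(np.uint8); m[:, :375]=0;m[:,470:]=0;m[:150]=0;m[245:]=0
n,l,s,c=cv2.connectedComponentsWithStats(m)
pts=[]
for k in range(1,n):
    if s[k,4]>15:
        q=ray("top",*c[k],.062);print(c[k].round(1),s[k,4],q.round(4)); pts.append((q,s[k,4],c[k]))
# knob/axis from posts
posts=[]
for uv in((355+157/4.5,130+377/4.5),(355+441/4.5,130+456/4.5)): posts.append(ray("top",*uv,.091));print("post",posts[-1].round(4))
hub=(355+338/4.5,130+277/4.5);
for z in(.09,.1,.11):print("hub",z,ray("top",*hub,z).round(4))
holes=[(184,88),(472,165),(97,418),(385,500)]
print("plate ctr",np.mean([ray("top",355+a/4.5,130+b/4.5,.014) for a,b in holes],0).round(4))
print([ray("top",355+a/4.5,130+b/4.5,.014).round(4) for a,b in holes])
E
```

```text
[415.6 166.1] 45 [ 0.625 -0.142  0.062]
[439.1 166.8] 46 [ 0.6228 -0.1822  0.062 ]
[399.4 179.8] 47 [ 0.602  -0.1135  0.062 ]
[451.1 184.1] 47 [ 0.5928 -0.2013  0.062 ]
[397.8 201.1] 47 [ 0.5656 -0.1096  0.062 ]
[449.9 205.5] 44 [ 0.5563 -0.1978  0.062 ]
[413.2 218.8] 25 [ 0.5351 -0.1347  0.062 ]
[433.5 219.5] 50 [ 0.5331 -0.1691  0.062 ]
[400.1 223.7] 31 [ 0.5271 -0.1122  0.062 ]
post [ 0.5437 -0.0904  0.091 ]
post [ 0.5132 -0.1917  0.091 ]
hub 0.09 [ 0.5787 -0.1574  0.09  ]
hub 0.1 [ 0.578  -0.1546  0.1   ]
hub 0.11 [ 0.5772 -0.1519  0.11  ]
plate ctr [ 0.5789 -0.1566  0.014 ]
[array([ 0.6628, -0.1188,  0.014 ]), array([ 0.6288, -0.2344,  0.014 ]), array([ 0.5295, -0.0794,  0.014 ]), array([ 0.4943, -0.1937,  0.014 ])]
```

Measurements agree:
- **Axis:** (0.579, -0.1555). Opposite caps are 96 mm apart and the posts are at 74–75 mm.
- **Knob:** (0.510, -0.0895), which is 95.3 mm from the axis.
- **Stand yaw:** -16.4° from both the plate and the posts.
- **Lever:** about 0.17. The stops should be at bearings of about 126.4° and 200.9°.

I'll grip with the jaws along the lever so that closing can't swing it.

```bash
cat >> h.py <<'E'
from scipy.spatial.transform import Rotation as Ro
AX=np.array([.579,-.1555])
def knob(a,r=.095): return AX+r*np.array([np.cos(np.radians(a)),np.sin(np.radians(a))])
def goto(pos,yaw):
    s=status.state();R=s["eef_rot"];y=np.radians(yaw)
    X=np.array([0,0,-1.]);Y=np.array([np.cos(y),np.sin(y),0]);T=np.c_[X,Y,np.cross(X,Y)]
    print("t",round(s["time"],2),"shift mm",(R.T@(np.array(pos)-s["eef_pos"])*1000).round(1),"turn",Ro.from_matrix(R.T@T).as_rotvec(degrees=True).round(1),"pos",s["eef_pos"].round(4),"F",s["contact_force"].round(1),"w",round(s["width"],4))
E
python3 -c "
from h import *
goto([.5102,-.0895,.22],-44)"
```

```text
t 0.1 shift mm [  36.2 -306.3 -469.6] turn [-31.   -0.    0.1] pos [ 0.1359 -0.5069  0.2558] F [-0.4  0.  -0.4] w 0.0854
```

```bash
python3 -m jog '[[1,[0,-306,-469],[-31,0,0]],[1,[0,-306,-469],[-31,0,0]],[1,[0,-306,-469],[-31,0,0]],[1,[0,-306,-469],[-31,0,0]],[1,[0,-306,-469],[-31,0,0]]]' 40;python3 -c "
from h import *
goto([.5102,-.0895,.22],-44)"
```

```text
time: 0.6
eef_pos: [0.3036, -0.3192, 0.2562]
eef_rot: [[-0.0, 0.721, -0.693], [0.0, -0.693, -0.721], [-1.0, -0.0, -0.0]]
contact_force: [0.9, -0.6, 1.1]
width: 0.0855
t 0.6 shift mm [  36.2  -10.3 -308.8] turn [ 0.1 -0.   0. ] pos [ 0.3036 -0.3192  0.2562] F [ 0.9 -0.6  1.1] w 0.0855
```

```bash
python3 -m jog '[[0.8,[30,-10,-308],[0,0,0]],[0.8,[30,-10,-308],[0,0,0]],[0.8,[30,-10,-308],[0,0,0]],[0.8,[30,-10,-308],[0,0,0]],[0.8,[30,-10,-308],[0,0,0]]]';python3 -c "
from h import *
goto([.5102,-.0895,.22],-44)"
```

```text
time: 1.1
eef_pos: [0.4707, -0.1345, 0.2318]
eef_rot: [[-0.0, 0.719, -0.695], [0.0, -0.695, -0.719], [-1.0, -0.0, 0.0]]
contact_force: [-0.4, -0.7, -0.0]
width: 0.0682
t 1.1 shift mm [ 11.8  -2.9 -59.8] turn [0. 0. 0.] pos [ 0.4707 -0.1345  0.2318] F [-0.4 -0.7 -0. ] w 0.0682
```

```bash
python3 -m jog '[[0.7,[12,-3,-60],[0,0,0]],[0.7,[12,-3,-60],[0,0,0]],[0.7,[12,-3,-60],[0,0,0]],[0.7,[12,-3,-60],[0,0,0]]]';python3 - <<'E'
from h import *
goto([.5102,-.0895,.128],-44)
p,d=viewer.grab_frame("wrist");cv2.imwrite("pics/w1.png",p[:,:,::-1])
p,d=viewer.grab_frame("scene");cv2.imwrite("pics/s1.png",p[:,:,::-1]); crop("pics/s1.png","pics/s1c.png",165,90,160,150,4)
E
```

```text
time: 1.5
eef_pos: [0.5087, -0.092, 0.2201]
eef_rot: [[-0.0, 0.719, -0.695], [-0.0, -0.695, -0.719], [-1.0, -0.0, 0.0]]
contact_force: [0.4, -0.6, -0.1]
width: 0.0596
t 1.5 shift mm [92.1 -0.7 -2.9] turn [-0.  0.  0.] pos [ 0.5087 -0.092   0.2201] F [ 0.4 -0.6 -0.1] w 0.0596
```

View pics/w1.png

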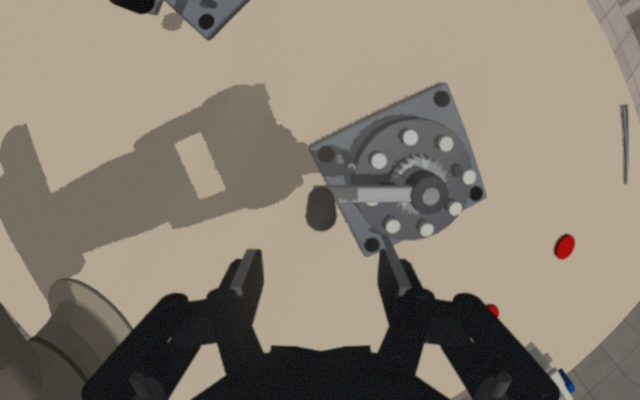

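View pics/s1c.png

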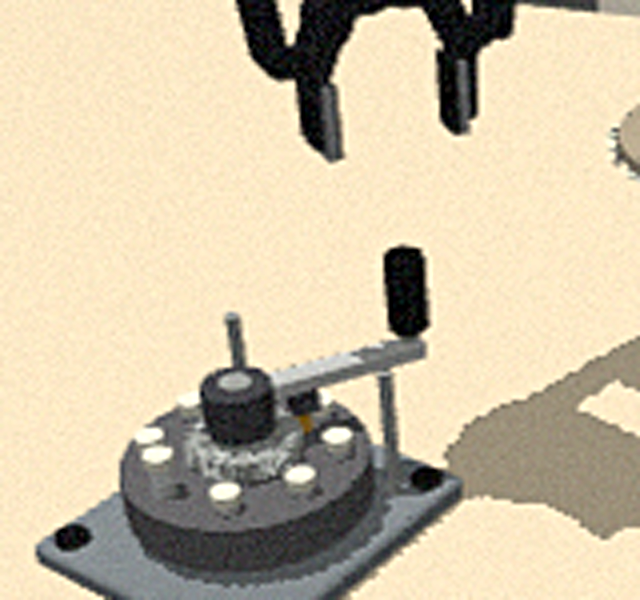

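The wrist view has the knob at about (320,205), midway between the pads (255 and 385), with the lever along the jaw direction. I'll descend.

```bash
python3 -m jog '[[0.6,[40,-1,-2],[0,0,0]],[0.6,[70,-1,-2],[0,0,0]],[0.6,[90,-1,-2],[0,0,0]],[0.6,[90,-1,-2],[0,0,0]],[0.6,[90,-1,-2],[0,0,0]]]' 40;python3 - <<'E'
from h import *
goto([.5102,-.0895,.128],-44)
p,d=viewer.grab_frame("wrist");cv2.imwrite("pics/w2.png",p[:,:,::-1])
p,d=viewer.grab_frame("scene");cv2.imwrite("pics/s2.png",p[:,:,::-1]); crop("pics/s2.png","pics/s2c.png",165,90,160,150,4)
E
```

```text
time: 2.1
eef_pos: [0.51, -0.09, 0.1311]
eef_rot: [[0.001, 0.718, -0.696], [-0.0, -0.696, -0.718], [-1.0, 0.001, -0.0]]
contact_force: [1.4, -0.3, -0.0]
width: 0.051
t 2.1 shift mm [ 3.1 -0.2 -0.5] turn [-0.1 -0.  -0.1] pos [ 0.51   -0.09    0.1311] F [ 1.4 -0.3 -0. ] w 0.051
```

View pics/w2.png

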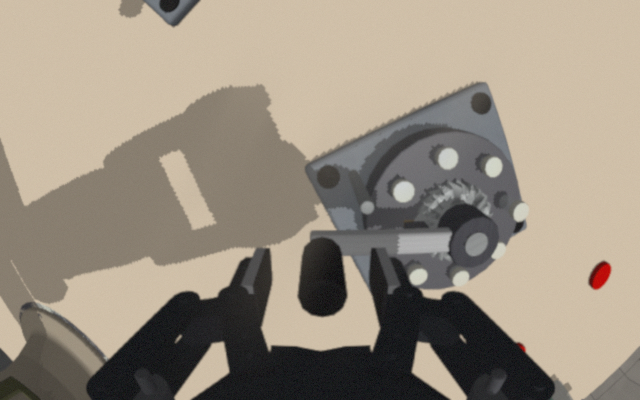

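View pics/s2c.png

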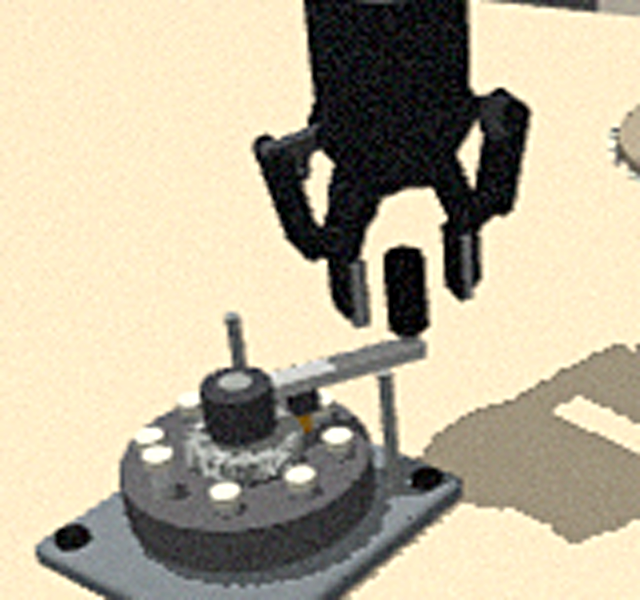

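The knob stands between the pads, above the lever and clear of it. I'll close now.

```bash
python3 -m jog '[[0,[0,0,0],[0,0,0]],[0,[0,0,0],[0,0,0]],[0,[0,0,0],[0,0,0]],[0,[0,0,0],[0,0,0]],[0,[0,0,0],[0,0,0]]]' 50;python3 - <<'E'
from h import *
goto([.5102,-.0895,.128],-44)
p,d=viewer.grab_frame("wrist");cv2.imwrite("pics/w3.png",p[:,:,::-1])
for a in(145,160,175,190,200,203): goto([*knob(a),.131],-44)
E
```

```text
time: 2.7
eef_pos: [0.5109, -0.0898, 0.1312]
eef_rot: [[0.003, 0.719, -0.695], [-0.002, -0.695, -0.719], [-1.0, 0.004, -0.001]]
contact_force: [3.3, -3.8, 6.0]
width: 0.0206
t 2.7 shift mm [ 3.2 -0.7  0.2] turn [-0.  -0.1 -0.2] pos [ 0.5109 -0.0898  0.1312] F [ 3.3 -3.8  6. ] w 0.0206
t 2.75 shift mm [ 0.1  0.8 14.8] turn [-0.  -0.1 -0.2] pos [ 0.5109 -0.0898  0.1312] F [ 2.6 -4.4  5.9] w 0.0204
t 2.75 shift mm [ 0.1  7.8 38.6] turn [-0.  -0.1 -0.2] pos [ 0.5109 -0.0898  0.1312] F [ 2.6 -4.4  5.9] w 0.0204
t 2.75 shift mm [ 0.2 20.8 59.7] turn [-0.  -0.1 -0.2] pos [ 0.5109 -0.0898  0.1312] F [ 2.6 -4.4  5.9] w 0.0204
t 2.75 shift mm [ 0.2 38.8 76.8] turn [-0.  -0.1 -0.2] pos [ 0.5109 -0.0898  0.1312] F [ 2.6 -4.4  5.9] w 0.0204
t 2.75 shift mm [ 0.3 53.  85.3] turn [-0.  -0.1 -0.2] pos [ 0.5109 -0.0898  0.1312] F [ 2.6 -4.4  5.9] w 0.0204
t 2.75 shift mm [ 0.3 57.5 87.4] turn [-0.  -0.1 -0.2] pos [ 0.5109 -0.0898  0.1312] F [ 2.6 -4.4  5.9] w 0.0204
```

View pics/w3.png

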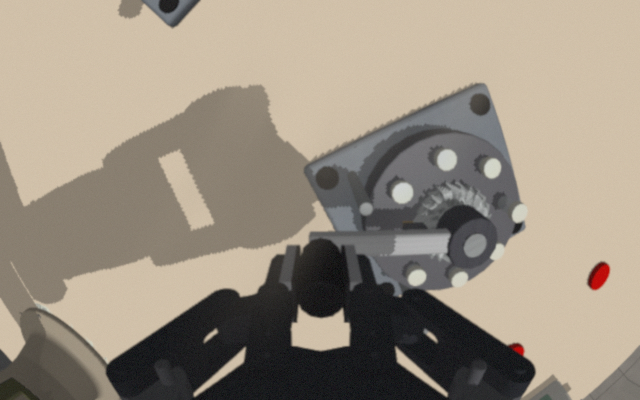

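```bash
python3 -m jog '[[0,[0,0,7],[0,0,0]],[0,[0.7,1,15],[0,0,0]],[0,[0,3.5,26],[0,0,0]],[0,[0,8,38.5],[0,0,0]],[0,[0,8,38.5],[0,0,0]]]';python3 - <<'E'
from h import *
for a in(167,175,182,190,200,203): goto([*knob(a),.131],-44)
p=status.state()["eef_pos"][:2]-AX;print(np.hypot(*p),np.degrees(np.arctan2(p[1],p[0])))
E
```

```text
time: 3.25
eef_pos: [0.4899, -0.1238, 0.1312]
eef_rot: [[0.004, 0.718, -0.696], [-0.002, -0.696, -0.718], [-1.0, 0.004, -0.002]]
contact_force: [6.4, -2.2, 3.9]
width: 0.0205
t 3.25 shift mm [0.2 4.7 9.8] turn [-0.1 -0.1 -0.2] pos [ 0.4899 -0.1238  0.1312] F [ 6.4 -2.2  3.9] w 0.0205
t 3.25 shift mm [ 0.2 12.3 20.7] turn [-0.1 -0.1 -0.2] pos [ 0.4899 -0.1238  0.1312] F [ 6.4 -2.2  3.9] w 0.0205
t 3.25 shift mm [ 0.2 20.1 29.2] turn [-0.1 -0.1 -0.2] pos [ 0.4899 -0.1238  0.1312] F [ 6.4 -2.2  3.9] w 0.0205
t 3.25 shift mm [ 0.2 30.3 37.7] turn [-0.1 -0.1 -0.2] pos [ 0.4899 -0.1238  0.1312] F [ 6.4 -2.2  3.9] w 0.0205
t 3.25 shift mm [ 0.3 44.5 46.2] turn [-0.1 -0.1 -0.2] pos [ 0.4899 -0.1238  0.1312] F [ 6.4 -2.2  3.9] w 0.0205
t 3.25 shift mm [ 0.3 49.  48.3] turn [-0.1 -0.1 -0.2] pos [ 0.4899 -0.1238  0.1312] F [ 6.4 -2.2  3.9] w 0.0205
0.0945517671849912 160.43603632263492
```

```bash
python3 -m jog '[[0,[0,4.7,10],[0,0,0]],[0,[0,12,20.7],[0,0,0]],[0,[0,20,29],[0,0,0]],[0,[0,30,37.7],[0,0,0]],[0,[0,30,37.7],[0,0,0]]]';python3 - <<'E'
from h import *
for a in(195,198,200,203,206): goto([*knob(a),.131],-44)
p=status.state()["eef_pos"][:2]-AX;print(np.hypot(*p),np.degrees(np.arctan2(p[1],p[0])))
p,d=viewer.grab_frame("top");cv2.imwrite("pics/t4.png",p[:,:,::-1]);crop("pics/t4.png","pics/t4c.png",355,130,130,130,4.5)
E
```

```text
time: 3.75
eef_pos: [0.4858, -0.1715, 0.1312]
eef_rot: [[0.005, 0.718, -0.696], [-0.001, -0.696, -0.718], [-1.0, 0.004, -0.003]]
contact_force: [7.3, 1.3, 6.3]
width: 0.0206
t 3.75 shift mm [0.2 7.  5.2] turn [-0.1 -0.1 -0.2] pos [ 0.4858 -0.1715  0.1312] F [7.3 1.3 6.3] w 0.0206
t 3.75 shift mm [ 0.2 11.3  7.6] turn [-0.1 -0.1 -0.2] pos [ 0.4858 -0.1715  0.1312] F [7.3 1.3 6.3] w 0.0206
t 3.75 shift mm [ 0.2 14.3  9.1] turn [-0.1 -0.1 -0.2] pos [ 0.4858 -0.1715  0.1312] F [7.3 1.3 6.3] w 0.0206
t 3.75 shift mm [ 0.2 18.8 11.2] turn [-0.1 -0.1 -0.2] pos [ 0.4858 -0.1715  0.1312] F [7.3 1.3 6.3] w 0.0206
t 3.75 shift mm [ 0.2 23.5 13. ] turn [-0.1 -0.1 -0.2] pos [ 0.4858 -0.1715  0.1312] F [7.3 1.3 6.3] w 0.0206
0.0945419578656749 -170.2667593710057
```

View pics/t4c.png

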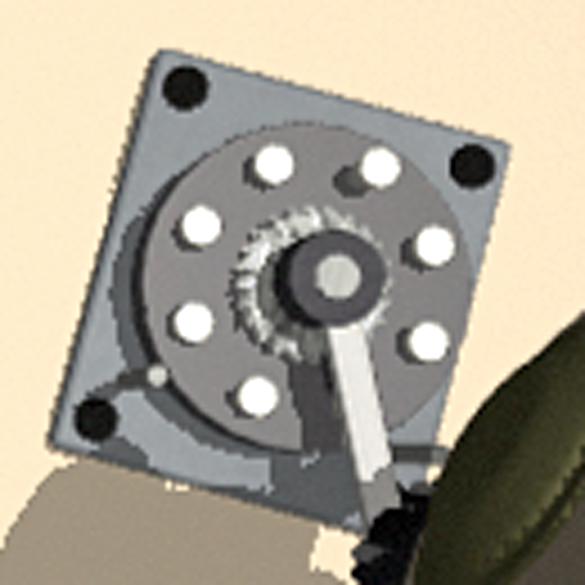

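The disc hasn't moved: all the visible caps are at the same pixels as before. I'll go on to the stop in small steps and watch the force.

```bash
python3 -m jog '[[0,[0,4,3],[0,0,0]],[0,[0,8,6],[0,0,0]],[0,[0,12,8],[0,0,0]],[0,[0,15,9.5],[0,0,0]],[0,[0,15,9.5],[0,0,0]]]';cat >> h.py <<'E'
def ang():
    s=status.state();p=s["eef_pos"][:2]-AX;a=np.degrees(np.arctan2(p[1],p[0]))%360;n=np.radians(a)
    print("r",np.hypot(*p).round(4),"ang",a.round(2),"Ftan",(s["contact_force"][:2]@[-np.sin(n),np.cos(n)]).round(1),"Frad",(s["contact_force"][:2]@[np.cos(n),np.sin(n)]).round(1))
E
python3 - <<'E'
from h import *
ang()
for a in(201,203,205): goto([*knob(a),.131],-44)
E
```

```text
time: 4.3
eef_pos: [0.49, -0.1876, 0.1311]
eef_rot: [[0.004, 0.719, -0.695], [-0.0, -0.695, -0.719], [-1.0, 0.003, -0.003]]
contact_force: [6.8, 2.9, 5.7]
width: 0.0206
r 0.0946 ang 199.83 Ftan -0.5 Frad -7.4
t 4.3 shift mm [0.1 1.6 1.2] turn [-0.  -0.2 -0.2] pos [ 0.49   -0.1876  0.1311] F [6.8 2.9 5.7] w 0.0206
t 4.3 shift mm [0.1 4.6 2.6] turn [-0.  -0.2 -0.2] pos [ 0.49   -0.1876  0.1311] F [6.8 2.9 5.7] w 0.0206
t 4.3 shift mm [0.1 7.7 3.8] turn [-0.  -0.2 -0.2] pos [ 0.49   -0.1876  0.1311] F [6.8 2.9 5.7] w 0.0206
```

```bash
python3 -m jog '[[0,[0,1.5,1],[0,0,0]],[0,[0,3,2],[0,0,0]],[0,[0,4.5,2.5],[0,0,0]],[0,[0,4.5,2.5],[0,0,0]]]'; python3 -c "
from h import *
ang()"
```

```text
time: 4.7
eef_pos: [0.4906, -0.1894, 0.131]
eef_rot: [[0.001, 0.719, -0.695], [0.006, -0.695, -0.719], [-1.0, -0.003, -0.005]]
contact_force: [3.1, 18.3, 14.1]
width: 0.0209
r 0.0947 ang 200.97 Ftan -16.0 Frad -9.5
```

It stopped at 200.97° (predicted 200.9°) with 16 N pushing back. I'll press a little more to be sure.

```bash
python3 -m jog '[[0,[0,1.5,0.7],[0,0,0]],[0,[0,1.5,0.7],[0,0,0]],[0,[0,1.5,0.7],[0,0,0]]]'; python3 - <<'E'
from h import *
ang()
for a in(195,188,180,172,164): goto([*knob(a),.131],-44)
p,d=viewer.grab_frame("top");cv2.imwrite("pics/t5.png",p[:,:,::-1]);crop("pics/t5.png","pics/t5c.png",355,130,130,130,4.5)
E
```

```text
time: 5.0
eef_pos: [0.4907, -0.1897, 0.1309]
eef_rot: [[-0.001, 0.72, -0.694], [0.008, -0.694, -0.72], [-1.0, -0.006, -0.005]]
contact_force: [0.4, 24.4, 17.6]
width: 0.0207
r 0.0947 ang 201.17 Ftan -22.6 Frad -9.2
t 5.0 shift mm [ 0.  -9.2 -4.5] turn [ 0.  -0.3  0.4] pos [ 0.4907 -0.1897  0.1309] F [ 0.4 24.4 17.6] w 0.0207
t 5.0 shift mm [  0.1 -18.7 -11.1] turn [ 0.  -0.3  0.4] pos [ 0.4907 -0.1897  0.1309] F [ 0.4 24.4 17.6] w 0.0207
t 5.0 shift mm [  0.2 -28.6 -20. ] turn [ 0.  -0.3  0.4] pos [ 0.4907 -0.1897  0.1309] F [ 0.4 24.4 17.6] w 0.0207
t 5.0 shift mm [  0.3 -37.1 -30.1] turn [ 0.  -0.3  0.4] pos [ 0.4907 -0.1897  0.1309] F [ 0.4 24.4 17.6] w 0.0207
t 5.0 shift mm [  0.4 -44.1 -41.4] turn [ 0.  -0.3  0.4] pos [ 0.4907 -0.1897  0.1309] F [ 0.4 24.4 17.6] w 0.0207
```

View pics/t5c.png

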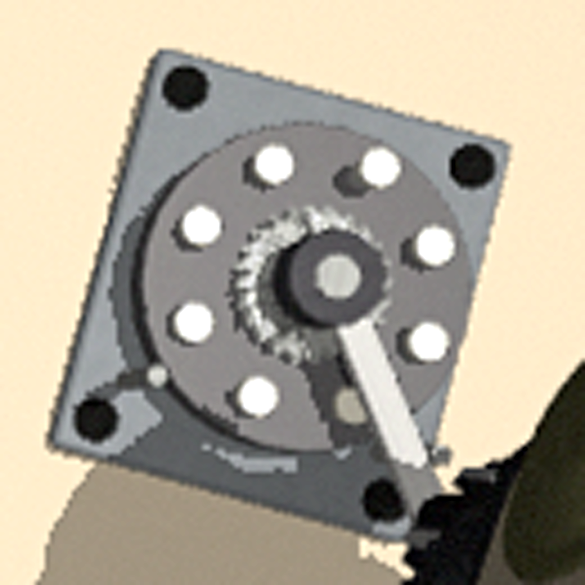

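The lever rests on the right post (437,456) and every cap is still in place. Now clockwise.

```bash
python3 -m jog '[[0,[0,-14,-7],[0,0,0]],[0,[0,-23.5,-13.7],[0,0,0]],[0,[0,-33.5,-22.7],[0,0,0]],[0,[0,-42,-32.7],[0,0,0]],[0,[0,-42,-32.7],[0,0,0]]]'; python3 - <<'E'
from h import *
ang()
for a in(165,158,151,144,137): goto([*knob(a),.131],-44)
E
```

```text
time: 5.55
eef_pos: [0.4855, -0.1407, 0.1312]
eef_rot: [[0.007, 0.72, -0.694], [-0.002, -0.694, -0.72], [-1.0, 0.006, -0.004]]
contact_force: [12.2, -2.4, 1.3]
width: 0.0207
r 0.0947 ang 171.01 Ftan 0.5 Frad -12.4
t 5.55 shift mm [ 0.2 -5.5 -8.3] turn [ 0.  -0.2 -0.4] pos [ 0.4855 -0.1407  0.1312] F [12.2 -2.4  1.3] w 0.0207
t 5.55 shift mm [  0.2 -10.5 -18.8] turn [ 0.  -0.2 -0.4] pos [ 0.4855 -0.1407  0.1312] F [12.2 -2.4  1.3] w 0.0207
t 5.55 shift mm [  0.2 -14.2 -29.8] turn [ 0.  -0.2 -0.4] pos [ 0.4855 -0.1407  0.1312] F [12.2 -2.4  1.3] w 0.0207
t 5.55 shift mm [  0.3 -16.5 -41.1] turn [ 0.  -0.2 -0.4] pos [ 0.4855 -0.1407  0.1312] F [12.2 -2.4  1.3] w 0.0207
t 5.55 shift mm [  0.3 -17.4 -52.7] turn [ 0.  -0.2 -0.4] pos [ 0.4855 -0.1407  0.1312] F [12.2 -2.4  1.3] w 0.0207
```

```bash
python3 -m jog '[[0,[0,-4.5,-9.3],[0,0,0]],[0,[0,-9.5,-19.8],[0,0,0]],[0,[0,-13.2,-30.8],[0,0,0]],[0,[0,-15.5,-42],[0,0,0]],[0,[0,-15.5,-42],[0,0,0]]]'; python3 - <<'E'
from h import *
ang()
for a in(137,132,128,126.4,124,122): goto([*knob(a),.131],-44)
p,d=viewer.grab_frame("top");cv2.imwrite("pics/t6.png",p[:,:,::-1]);crop("pics/t6.png","pics/t6c.png",355,130,130,130,4.5)
E
```

```text
time: 6.05
eef_pos: [0.5025, -0.0999, 0.1311]
eef_rot: [[0.003, 0.72, -0.694], [-0.001, -0.694, -0.72], [-1.0, 0.003, -0.001]]
contact_force: [2.7, -3.4, 6.9]
width: 0.0205
r 0.0945 ang 144.01 Ftan 1.2 Frad -4.2
t 6.05 shift mm [  0.1  -1.4 -11.5] turn [ 0.1 -0.1 -0.2] pos [ 0.5025 -0.0999  0.1311] F [ 2.7 -3.4  6.9] w 0.0205
t 6.05 shift mm [  0.2  -1.1 -19.8] turn [ 0.1 -0.1 -0.2] pos [ 0.5025 -0.0999  0.1311] F [ 2.7 -3.4  6.9] w 0.0205
t 6.05 shift mm [  0.2  -0.4 -26.4] turn [ 0.1 -0.1 -0.2] pos [ 0.5025 -0.0999  0.1311] F [ 2.7 -3.4  6.9] w 0.0205
t 6.05 shift mm [  0.2  -0.  -29. ] turn [ 0.1 -0.1 -0.2] pos [ 0.5025 -0.0999  0.1311] F [ 2.7 -3.4  6.9] w 0.0205
t 6.05 shift mm [  0.2   0.7 -32.9] turn [ 0.1 -0.1 -0.2] pos [ 0.5025 -0.0999  0.1311] F [ 2.7 -3.4  6.9] w 0.0205
t 6.05 shift mm [  0.2   1.5 -36.2] turn [ 0.1 -0.1 -0.2] pos [ 0.5025 -0.0999  0.1311] F [ 2.7 -3.4  6.9] w 0.0205
```

View pics/t6c.png

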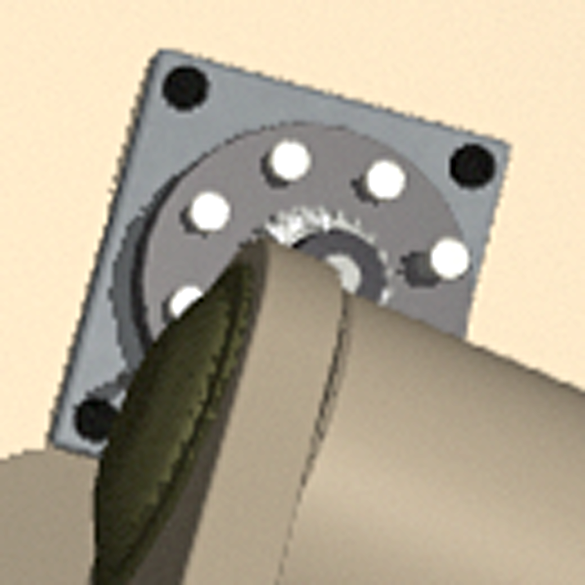

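The disc is turning with the lever: the tall cap has gone from (380,165) to (449,258). On to the stop.

```bash
python3 -m jog '[[0,[0,-1,-9],[0,0,0]],[0,[0,-0.7,-17],[0,0,0]],[0,[0,0,-23],[0,0,0]],[0,[0,0.5,-28],[0,0,0]],[0,[0,0.5,-28],[0,0,0]]]'; python3 -c "
from h import *
ang()"
```

```text
time: 6.6
eef_pos: [0.5216, -0.0803, 0.1311]
eef_rot: [[0.002, 0.72, -0.694], [-0.0, -0.694, -0.72], [-1.0, 0.002, -0.001]]
contact_force: [0.6, -0.2, 9.0]
width: 0.0205
r 0.0946 ang 127.37 Ftan -0.4 Frad -0.5
```

```bash
python3 -m jog '[[0,[0,0.5,-2],[0,0,0]],[0,[0,0.8,-4],[0,0,0]],[0,[0,1.2,-6],[0,0,0]],[0,[0,1.2,-6],[0,0,0]],[0,[0,1.2,-6],[0,0,0]]]'; python3 -c "
from h import *
ang()"
```

```text
time: 7.1
eef_pos: [0.5246, -0.0781, 0.131]
eef_rot: [[-0.004, 0.72, -0.694], [-0.002, -0.694, -0.72], [-1.0, -0.001, 0.004]]
contact_force: [-12.0, -7.1, 14.8]
width: 0.0205
r 0.0946 ang 125.1 Ftan 13.9 Frad 1.1
```

```bash
python3 -m jog '[[0,[0,0.3,-2],[0,0,0]],[0,[0,0.3,-2],[0,0,0]],[0,[0,0.3,-2],[0,0,0]]]'; python3 - <<'E'
from h import *
ang()
p,d=viewer.grab_frame("scene");cv2.imwrite("pics/s7.png",p[:,:,::-1]); crop("pics/s7.png","pics/s7c.png",165,90,160,150,4)
p,d=viewer.grab_frame("wrist");cv2.imwrite("pics/w7.png",p[:,:,::-1])
E
```

```text
time: 7.4
eef_pos: [0.525, -0.0778, 0.131]
eef_rot: [[-0.007, 0.72, -0.694], [-0.004, -0.694, -0.72], [-1.0, -0.003, 0.008]]
contact_force: [-21.5, -13.6, 18.2]
width: 0.0208
r 0.0946 ang 124.79 Ftan 25.4 Frad 1.1
```

View pics/s7c.png

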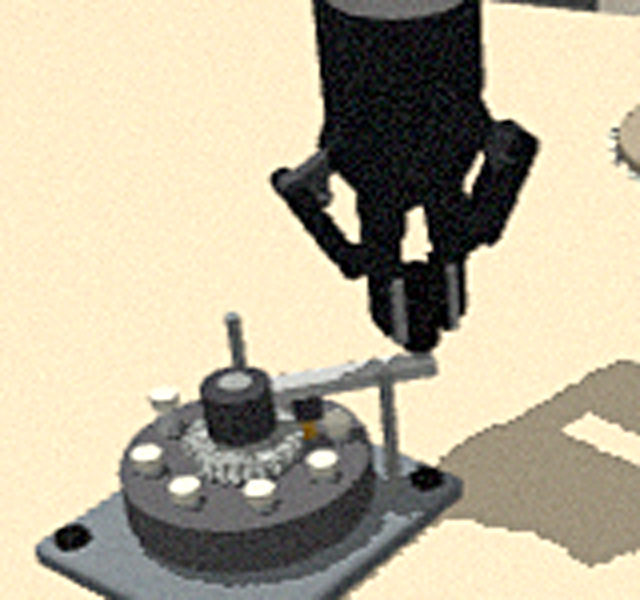

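View pics/w7.png

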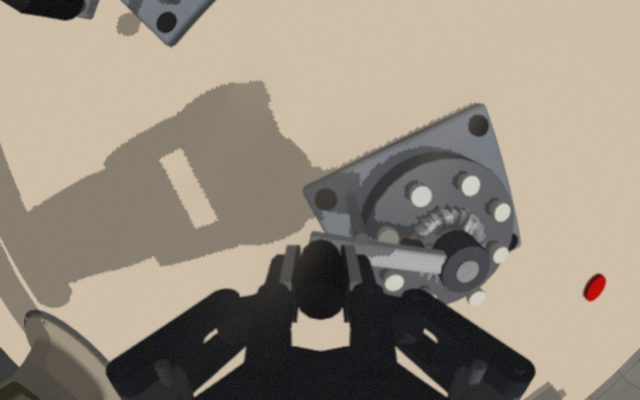

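The lever sits on the clockwise post, and the force rose to 25 N without further swing. I'll relax the push first, then open.

```bash
python3 -m jog '[[0,[0,-0.3,2],[0,0,0]],[0,[0,-0.5,3.5],[0,0,0]],[0,[0,-0.5,3.5],[0,0,0]]]'; python3 -c "
from h import *
ang()"
```

```text
time: 7.8
eef_pos: [0.5243, -0.0784, 0.1311]
eef_rot: [[-0.001, 0.719, -0.695], [-0.001, -0.695, -0.719], [-1.0, -0.0, 0.001]]
contact_force: [-4.5, -1.8, 11.1]
width: 0.0209
r 0.0945 ang 125.33 Ftan 4.7 Frad 1.2
```

```bash
python3 -m jog '[[0.6,[0,0,0],[0,0,0]],[0.6,[0,0,0],[0,0,0]],[0.6,[0,0,0],[0,0,0]],[0.6,[0,0,0],[0,0,0]],[0.6,[0,0,0],[0,0,0]]]'; python3 -c "
from h import *
ang();goto([.52,-.08,.131],-44)
p,d=viewer.grab_frame('wrist');cv2.imwrite('pics/w8.png',p[:,:,::-1])"
```

```text
time: 8.3
eef_pos: [0.5247, -0.0779, 0.1299]
eef_rot: [[-0.0, 0.719, -0.695], [0.0, -0.695, -0.719], [-1.0, -0.0, 0.0]]
contact_force: [-1.2, -0.7, 0.7]
width: 0.0512
r 0.0947 ang 125.0 Ftan 1.4 Frad 0.1
t 8.3 shift mm [-1.1 -1.9  4.7] turn [0. 0. 0.] pos [ 0.5247 -0.0779  0.1299] F [-1.2 -0.7  0.7] w 0.0512
```

View pics/w8.png

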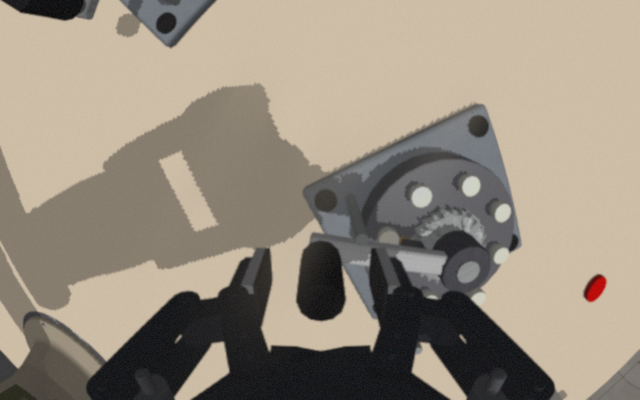

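The knob is free between the open pads. I'll lift straight up and back away.

```bash
python3 -m jog '[[0.6,[-30,0,0],[0,0,0]],[0.6,[-60,0,0],[0,0,0]],[0.6,[-100,0,0],[0,0,0]],[0.6,[-120,0,0],[0,0,0]],[0.6,[-120,0,0],[0,0,0]]]' && python3 -m jog '[[0.6,[0,0,50],[0,0,0]],[0.6,[0,0,100],[0,0,0]],[0.6,[0,0,150],[0,0,0]],[0.6,[0,0,200],[0,0,0]],[0.6,[0,0,200],[0,0,0]]]'; python3 - <<'E'
from h import *
p,d=viewer.grab_frame("top");cv2.imwrite("pics/t9.png",p[:,:,::-1])
crop("pics/t9.png","pics/t9c.png",170,120,315,140,2.5)
i=viewer.camera_info("top");V=np.array(i["view"]);K=np.array(i["K"])
v,u=np.mgrid[:400,:640]
for f in("0","9"):
    D=np.load("top0.npy") if f=="0" else d
    P=np.stack([(u-K[0,2])/K[0,0]*D,(v-K[1,2])/K[1,1]*D,D],-1);W=(P-V[:3,3])@V[:3,:3]
    for a,b in((355,485),(180,285)):
        m=(u>a)&(u<b)&(v>130)&(v<260)&(D>0)&(W[...,2]>.13)&(W[...,2]<.15);q=W[m].mean(0);print(f,m.sum(),q.round(4))
        if a==355: r=q[:2]-AX;print(np.hypot(*r),np.degrees(np.arctan2(r[1],r[0])))
    m=(u>355)&(u<485)&(v>130)&(v<260)&(D>0)&(W[...,2]>.07)&(W[...,2]<.078);q=np.median(W[m],0)[:2]-AX;print("tall",m.sum(),np.hypot(*q),np.degrees(np.arctan2(q[1],q[0])))
E
```

```text
time: 8.85
eef_pos: [0.5256, -0.0783, 0.2529]
eef_rot: [[0.005, 0.719, -0.695], [-0.002, -0.695, -0.719], [-1.0, 0.005, -0.002]]
contact_force: [-0.2, -0.6, -0.3]
width: 0.0512
time: 9.35
eef_pos: [0.3826, -0.225, 0.249]
eef_rot: [[-0.002, 0.715, -0.699], [0.0, -0.699, -0.715], [-1.0, -0.002, 0.001]]
contact_force: [0.7, 0.0, 0.4]
width: 0.0514
0 173 [ 0.5102 -0.0895  0.1405]
0.09537029381815745 136.18571582822435
0 171 [0.5248 0.1384 0.1406]
tall 92 0.044411861229524036 -28.909849436479156
9 169 [ 0.5235 -0.0779  0.1405]
0.0954445384463543 125.59184019646906
9 170 [0.5248 0.1385 0.1407]
tall 86 0.045544745279560574 -99.36040025540603
```

View pics/t9c.png

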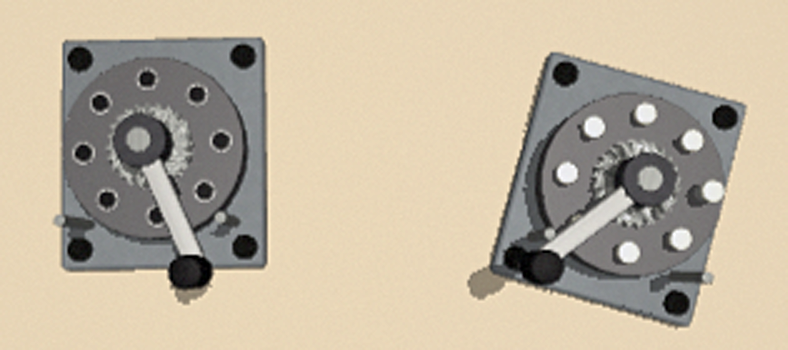

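The lever rests at the clockwise stop, the disc has turned about 70°, and the spare knob hasn't moved.

```bash
python3 -c "
from plant import order
print(order.hand_in())"
```

```text
the job is handed in; nothing more can be done
None
```

I gripped the loaded carousel's knob and swung its lever anticlockwise to the stop, then clockwise to the other stop. I then let go, backed clear and handed in at about 9.4 s of the 42 s allowed. I got no verdict back.

- **Anticlockwise:** the gripper stopped at a bearing of 201.2° (stop predicted at 200.9°) with 23 N pushing back. The caps stayed at the same pixels throughout, so the disc stood still.
- **Clockwise:** the lever took the disc round by about 70°. At the stop I pressed to 25 N with almost no further movement. After release the knob was at 125.6° and the lever lay against its post. I had predicted 126.4°, so that is about 0.8° off, which fits the roughly 2 mm camera calibration.
- **Spare knob:** it measured the same to within 0.1 mm before and after.
- **Forces:** the highest reading I saw at the wrist was about 31 N, well under the 120 N limit. I only read it at the end of each move, so a brief peak in between could have been missed.
- **Disagreement:** my rough depth check put the tall cap 44–46 mm from the axis instead of the stated 48 mm. The 70° figure is therefore only good to a few degrees.

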